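# Stack the caul plates on the sprung plate lift, longest first

### The arm

A 7-joint arm with a two-finger parallel gripper is mounted at the origin on a cart in front of the work surface, level with it; the furniture and walls round the work are solid. World frame = base frame: x ahead of the robot, y to its left, z up, the work surface at z = 0. Lengths are in m, angles in rad, forces in N, time in s.
With the tool pointing down it reaches from about 0.35 to 0.9 m from the base axis. Payload 7.2 kg.
Tool frame: the origin (TCP) lies on the centre line of the jaws, within the pads' length; the fingertips stand 25 mm ahead of it and the grasp point (between the pads) lies 6 mm ahead of it; z points along the fingers, y is the line along which they close (so a half turn about z gives the same grasp; the last joint's range is limited). The gripper opens to 85 mm and grips with 20 to 120 N. Pads are 22 mm wide; open, the fingers measure 114 mm over their backs; the gripper's body (76 mm by 85 mm) begins 54 mm behind the grasp point. The pads swing forward as they close: fully open they stand 13 mm farther back than shut.
Start: joints at [1.218, 0.411, -0.013, 1.596, 0.006, 1.134, -0.082], TCP at [0.176, -0.6, 0.256] pointing down, gripper open.
Joint ranges: [-2.95, 2.95], [-0.29, 1.99], [-1.47, 1.44], [0.14, 2.54], [-1.03, 4.17], [0.13, 1.85], [-2.86, 2.86]. Speed limits (rad/s): [2.39, 2.39, 3.01, 3.01, 3.14, 3.14, 3.14].

### API

Orientations are given as a unit quaternion [w, x, y, z].
In Python, from bench import readout, imaging, hand_in gives the robot as it stands.
- The arm moves only by the tool send_rows, never from a script. Its argument "commands" is a list of rows, each an object with "slide": the shift along the tool's x, y, z in m, a list of three; "dr": the turn, a rotation vector about the tool's x, y, z in rad, a list of three; "fingers": the closure, from 0 (fully open) to 1 (shut). A call has exactly 10 rows; each row shifts and turns the commanded pose from where the row before left it, along the tool's axes as they then stand; what a row does not reach is not made up. A row lasts 1/8 s, in which the tool goes at most 62.5 mm and 10.7 degrees, less where a joint would pass 70% of its speed; a pose out of reach is approached as far as the arm can. A call is refused whole if a number of a shift passes 0.0625 or a number of a turn 0.188, either way. A call with a gripper value outside its range is refused whole. The fingers move at their own pace and stop on an object; "newtons" is the grip in N (left out, the last holds). Time passes only in rows, so rows that do not move let the fingers close, or fill a call up. It gives the time, the measured TCP pose, the force, the opening and the grip force at its end, in the units of the state.
- readout.observe(): the state, without advancing time (a new reading comes with each control period).
- imaging.capture(name): name is "side" or "top"; returns a dict with "color" (400x640x3 uint8, blue, green, red), "fx", "fy", "cx", "cy" (pixels), "rvec" (rotation vector, rad) and "tvec" (3), from world to camera coordinates, as OpenCV has them. Camera axes: x right, y down, z forward; pixel columns grow to the right and rows downward; lengths in m; the calibration is good to about 2 mm. A picture is of the moment at which its call begins. There is no depth.
- hand_in(): hands the job in; it is judged then, once.
The state is a dict: "t": time; "qpos": joint angles; "qd": joint speeds; "effort": joint torques, N m; "tcp_pos": TCP position; "ee_rot": TCP orientation; "contact_force": force on the tool from outside, world axes, zero at the start; "moment": the same for the moment, N m; "grip_width": finger opening in m; "gripper_force": force on a finger pad.
Only numpy, scipy, OpenCV 4.12 (cv2) and the standard library are available. Lean on these libraries where they do the work, as an engineer would, in place of code of your own. Each camera call takes 0.05 s, during which the arm holds its last target. There are 200 camera calls.

### The job

Load the four plain dark grey aluminium caul plates onto the sprung bed of the plate lift as one stack, the longest at the bottom and each shorter one on top of the next longer, all flat, centred on the bed and with their long sides along the bed's long side. Set them down gently, without driving the bed down onto its bottom stop, and leave the drill template with the holes, the bore block and the half-round former where they are.

Things in the scene. Friction and masses are not known exactly. Their poses are not given: they have to be found in the camera images.
- plate_1: plain flat dark grey anodised aluminium caul plate without holes, 140 x 42 x 12 mm, the longest of the four; loose, about 190 g (varies by a fifth either way), lies flat on the bench. Origin: centre of its underside; y along its long side, x along the 42 mm side (grasp across this), z up.
- plate_2: plain flat dark grey anodised aluminium caul plate without holes, 112 x 42 x 12 mm, the second longest; loose, about 152 g (varies by a fifth either way), lies flat on the bench. Origin: centre of its underside; y along its long side, x along the 42 mm side (grasp across this), z up.
- plate_3: plain flat dark grey anodised aluminium caul plate without holes, 86 x 42 x 12 mm, the third longest; loose, about 117 g (varies by a fifth either way), lies flat on the bench. Origin: centre of its underside; y along its long side, x along the 42 mm side (grasp across this), z up.
- plate_4: plain flat dark grey anodised aluminium caul plate without holes, 60 x 42 x 12 mm, the shortest; loose, about 82 g (varies by a fifth either way), lies flat on the bench. Origin: centre of its underside; y along its long side, x along the 42 mm side (grasp across this), z up.
- bed_top (a point): centre of the top of the lift's sprung bed, a flat blue plate 84 x 212 mm faced flush with brown cork, over a fixed grey base 100 x 215 mm. z up, y along the bed's long side; moves with the bed. Empty, it is 85 mm above the bench. Two upright posts 11 mm thick pass through the bed at y = +-94 mm, tops 100 mm above the bench; the long edges are open.
- bed (a joint): how far the bed has sunk, m: 0 empty (raised), 0.060 on its bottom stop. The spring gives 4 mm per newton, so each plate sinks it by 3 to 9 mm and the four together by about 20 mm; damped, it settles in about half a second.
- drill_template: dark grey anodised aluminium drill template, 100 x 42 x 12 mm, with three 20 mm round holes through it; loose bystander, not one of the caul plates. Origin: centre of its underside, y along its long side.
- bore_block: cream two-bore forming block 40 x 66 x 28 mm, loose bystander. Origin: centre of its underside, y along its 66 mm side.
- former: cream half-round former 34 x 72 x 37 mm, standing on its flat side, loose bystander just right of the lift (two more stand fixed far back, out of the way). Origin: centre of its underside, y along its 72 mm side.

How it is judged:
On the way, in this order (a step that is already met when the one before it is completed fails the run):
1. longest plate centred on the empty bed (x of plate_1 in the frame of bed_top between -0.012 and 0.012 m and y of plate_1 in the frame of bed_top between -0.012 and 0.012 m and z of plate_1 in the frame of bed_top between -0.005 and 0.005 m and angle between the y axis of plate_1 and the y axis of bed_top, either way round below 0.2 rad and angle between plate_1's own z axis and vertical below 0.08 rad and linear speed of plate_1 below 0.03 m/s), for 0.2 s.
2. second longest on top of the longest (x of plate_2 in the frame of bed_top between -0.012 and 0.012 m and y of plate_2 in the frame of bed_top between -0.012 and 0.012 m and z of plate_2 in the frame of bed_top between 0.007 and 0.017 m and angle between the y axis of plate_2 and the y axis of bed_top, either way round below 0.2 rad and angle between plate_2's own z axis and vertical below 0.08 rad and linear speed of plate_2 below 0.03 m/s), for 0.2 s.
3. third longest on top of that (x of plate_3 in the frame of bed_top between -0.012 and 0.012 m and y of plate_3 in the frame of bed_top between -0.012 and 0.012 m and z of plate_3 in the frame of bed_top between 0.019 and 0.029 m and angle between the y axis of plate_3 and the y axis of bed_top, either way round below 0.2 rad and angle between plate_3's own z axis and vertical below 0.08 rad and linear speed of plate_3 below 0.03 m/s), for 0.2 s.
4. shortest plate on top of the stack (x of plate_4 in the frame of bed_top between -0.012 and 0.012 m and y of plate_4 in the frame of bed_top between -0.012 and 0.012 m and z of plate_4 in the frame of bed_top between 0.031 and 0.041 m and angle between the y axis of plate_4 and the y axis of bed_top, either way round below 0.2 rad and angle between plate_4's own z axis and vertical below 0.08 rad and linear speed of plate_4 below 0.03 m/s), for 0.2 s.
At the end, for the whole second after the job is handed in: The plates form one flat stack at rest on the bed, longest at the bottom to shortest on top: each centre within 12 mm of the bed's centre along and across it, layer heights right to 5 mm, long sides within 0.2 rad of the bed's, tilt under 0.08 rad, speed under 0.03 m/s (all of step 1 and all of step 2 and all of step 3 and all of step 4); the robot touches nothing.
It fails at once if the drill template is moved by more than 20 mm (distance of drill_template from where it was at the start of the episode above 0.02 m).
It fails at once if the bore block is moved by more than 20 mm (distance of bore_block from where it was at the start of the episode above 0.02 m).
It fails at once if the half-round former is moved by more than 20 mm (distance of former from where it was at the start of the episode above 0.02 m).
It fails at once if the bed is driven down onto its bottom stop (sunk more than 57 mm) (value of joint bed above 0.057 m).
It also fails if it takes over 96 s, if anything falls off the work surface, if the arm or the gripper's body presses on something with over 40 N, if the wrist force passes 120 N, or if a joint passes its speed limit or range.

## Working session

There is one attempt and no reset: what is moved stays moved. The work goes in short steps, Python scripts to look and compute and a tool call to move; the robot and the scene stay as the last step left them, time stands still between calls to the robot, and variables do not carry over. Pictures are saved under pics/ and viewed, at most 14 in all, crops included, and the job is handed in when it is done.

Besides the shell and the picture viewer there is one more tool, called after "Call:" as name([rows], argument=value, ...), one row to a line, values as JSON. send_rows: Moves the arm, as the interface text tells. Its arguments: {"type":"object","properties":{"commands":{"type":"array","items":{"type":"object","properties":{"slide":{"type":"array","items":{"type":"number"}},"dr":{"type":"array","items":{"type":"number"}},"fingers":{"type":"number"}}}},"newtons":{"type":"number"}},"required":["commands"]}

```bash
ls; mkdir -p pics; python3 - <<'E'
from bench import readout, imaging
import cv2
print(readout.observe())
for n in ("top","side"):
    d=imaging.capture(n); cv2.imwrite(f"pics/{n}0.png",d["color"]); print({k:v for k,v in d.items() if k!="color"})
E
```

```text
pics
{'t': 0.0, 'qpos': array([ 1.21781011,  0.41189728, -0.0127205 ,  1.59702499,  0.0055949 ,
        1.1342946 , -0.08215654]), 'qd': array([-0.00158633, -0.00169049, -0.00144098, -0.00191748,  0.0001641 ,
        0.00065079, -0.00086681]), 'effort': array([-3.96069822e-05, -6.00611830e+01,  6.82546254e-01, -2.99412739e+01,
        1.39215545e-02,  1.06225230e-02, -6.10375128e-05]), 'tcp_pos': array([ 0.17544006, -0.5994084 ,  0.25546242]), 'ee_rot': array([-7.77179314e-04,  9.89873683e-01,  1.41948798e-01, -1.64209648e-04]), 'contact_force': array([0.68852726, 0.11603306, 0.14587336]), 'moment': array([ 0.00427876, -0.02834321, -0.00679044]), 'gripper_force': 0.0, 'grip_width': 0.08527722411174786}
{'fx': 504.77771800963643, 'fy': 504.77771800963643, 'cx': 313.14025942674726, 'cy': 199.06431183347348, 'rvec': array([ 2.18114996, -2.17201275,  0.13230804]), 'tvec': array([0.05806273, 0.54282357, 1.3209309 ])}
{'fx': 406.82112691220107, 'fy': 406.82112691220107, 'cx': 318.01470589336907, 'cy': 202.03889546242596, 'rvec': array([ 0.68370277, -2.44575333,  1.35537031]), 'tvec': array([0.47952844, 0.18576188, 0.95439773])}
```

View pics/top0.png

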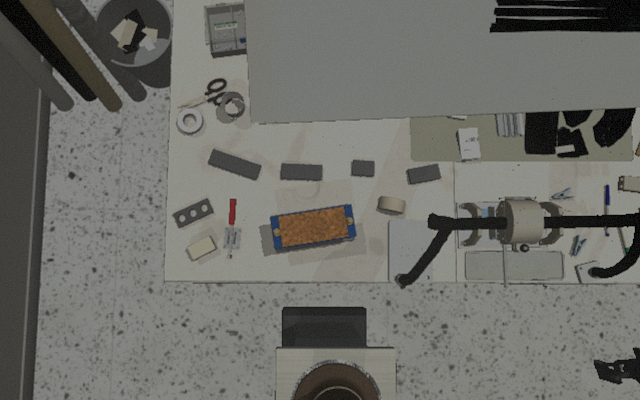

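View pics/side0.png

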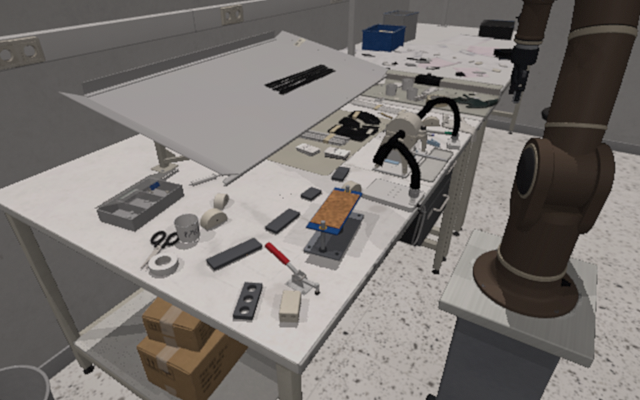

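The top view has the four plates in a row at about (235,164), (301,172), (363,168) and (424,174). The drill template is at (193,213), the bore block at (201,247), the bed at (314,227), the former at (391,205), and a sloping sheet lies ahead of the plates beyond row 122. The side view shows the same objects, with the sheet hanging above the back of the bench.

```bash
cat > h.py <<'E'
import numpy as np, cv2
from bench import readout, imaging
def cam(n):
    d=imaging.capture(n); d["R"]=cv2.Rodrigues(d["rvec"])[0]; d["K"]=np.array([[d["fx"],0,d["cx"]],[0,d["fy"],d["cy"]],[0,0,1]]); d["C"]=-d["R"].T@d["tvec"]; return d
def rays(d,uv):
    uv=np.atleast_2d(uv).astype(float); return np.c_[(uv-[d["cx"],d["cy"]])/d["fx"],np.ones(len(uv))]@d["R"]
def onplane(d,uv,z):
    r=rays(d,uv); return d["C"]+r*((z-d["C"][2])/r[:,2])[:,None]
def tri(d1,p1,d2,p2):
    P=[d["K"]@np.c_[d["R"],d["tvec"]] for d in (d1,d2)]
    X=cv2.triangulatePoints(P[0],P[1],np.float64(p1).reshape(2,1),np.float64(p2).reshape(2,1)); return (X[:3]/X[3]).ravel()
def rect(P):
    (c,s,a)=cv2.minAreaRect(np.float32(P[:,:2]*1000)); b=cv2.boxPoints((c,s,a)); e=max((b[1]-b[0],b[2]-b[1]),key=np.linalg.norm)
    a=np.degrees(np.arctan2(e[1],e[0]))%180; return np.round(np.r_[c],1),np.round(sorted(s),1),round(float(a),1)
def blobs(d,mask,z,amin=60,amax=6000):
    for c in cv2.findContours(mask,cv2.RETR_EXTERNAL,cv2.CHAIN_APPROX_NONE)[0]:
        if amin<cv2.contourArea(c)<amax: yield c.reshape(-1,2).mean(0).round(), rect(onplane(d,c.reshape(-1,2),z))
E
python3 - <<'E'
from h import *
d=cam("top"); s=cam("side"); print("C",d["C"],s["C"])
im=d["color"]; 
g=im.max(2); print([im[y,x] for x,y in ((235,164),(301,172),(363,168),(424,174),(180,180),(391,205),(200,247),(314,227),(275,235))])
print("dark")
m=((g<100)*255).astype(np.uint8); m[:, :175]=0; m[:125]=0;m[280:]=0
for b in blobs(d,m,0.012): print(*b)
h=cv2.cvtColor(im,cv2.COLOR_BGR2HSV)
print("bed")
blue=(((h[...,0]>95)&(h[...,0]<130)&(h[...,1]>120))|((h[...,0]<20)&(h[...,1]>110)))
m=(blue*255).astype(np.uint8); m[:190]=0;m[260:]=0;m[:,:260]=0;m[:,370:]=0
m=cv2.morphologyEx(m,cv2.MORPH_CLOSE,np.ones((5,5)))
for b in blobs(d,m,0.085,200): print(*b)
cork=((h[...,0]<20)&(h[...,1]>110)&(blue)); print(cork.sum())
# canopy near corners
print("canopy", tri(d,(250,122),s,(236,178)))
for p in ((250,122),(410,114)): print(onplane(d,p,0.2),onplane(d,p,0.4))
print("former/block",onplane(d,[(391,205),(201,247)],0.03))
big=cv2.resize(im[130:265,165:465],None,fx=2.6,fy=2.6,interpolation=cv2.INTER_CUBIC); cv2.imwrite("pics/c1.png",cv2.convertScaleAbs(big,alpha=1.4))
E
```

```text
C [0.40308746 0.08410517 1.36869792] [0.04018236 0.85625002 0.66374038]
[array([70, 71, 70], dtype=uint8), array([65, 66, 63], dtype=uint8), array([69, 70, 66], dtype=uint8), array([66, 67, 67], dtype=uint8), array([132, 142, 142], dtype=uint8), array([111, 128, 132], dtype=uint8), array([121, 139, 142], dtype=uint8), array([49, 70, 99], dtype=uint8), array([48, 81, 98], dtype=uint8)]
dark
[577. 245.] (array([ 423. , -648.6]), array([29.7, 58.5]), 145.2)
[312. 228.] (array([465. ,  60.7]), array([103.3, 226.4]), 99.2)
[193. 213.] (array([505.2, 382.6]), array([ 43.9, 104. ]), 115.3)
[387. 208.] (array([ 517.7, -140.7]), array([39.6, 73.8]), 50.0)
[527. 233.] (array([ 458.1, -492.6]), array([251.7, 675.7]), 90.7)
[626. 187.] (array([ 589.7, -805.2]), array([41.5, 59.9]), 82.1)
[423. 174.] (array([ 614.1, -238.6]), array([43.6, 91.4]), 101.7)
[301. 172.] (array([618.8,  94.3]), array([ 44.2, 112. ]), 88.1)
[362. 168.] (array([630. , -74.2]), array([44.2, 62.8]), 89.7)
[234. 164.] (array([637.5, 274.4]), array([ 45.9, 140.8]), 71.1)
[609. 133.] (array([ 724., -766.]), array([ 62., 107.]), 90.5)
[556. 143.] (array([ 708. , -609.6]), array([ 92.4, 177.7]), 87.7)
[512. 132.] (array([ 736. , -487.9]), array([33.8, 55.7]), 90.5)
bed
[310. 227.] (array([466.2,  62.1]), array([ 81.4, 207.2]), 99.1)
2604
canopy [0.70045055 0.20711602 0.17903672]
[[0.70674544 0.21303949 0.2       ]] [[0.65478026 0.19097488 0.4       ]]
[[ 0.72920473 -0.16631402  0.2       ]] [[ 0.67339608 -0.12345963  0.4       ]]
former/block [[ 0.52745534 -0.14766279  0.03      ]
 [ 0.41405087  0.35496653  0.03      ]]
```

View pics/c1.png

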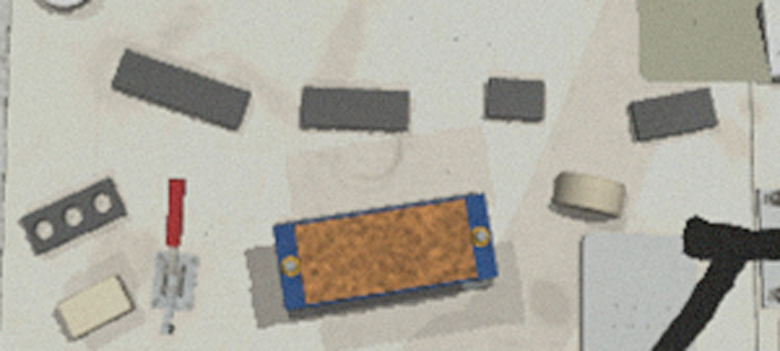

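The crop confirms that the three-hole template is at top left. The four plain plates are at top-view (234,164), (301,172), (362,168) and (423,174), and their measured lengths of 141, 112, 63 and 91 mm make them plates 1, 2, 4 and 3. Next I'll check the bed centre from its posts, the heights of the hose and sheet, and the first move.

```bash
cat >> h.py <<'E'
from scipy.spatial.transform import Rotation as Ro
def go(target,ang):
    "deltas from the measured pose to world target with tool x along ang (deg, mod 180)"
    o=readout.observe(); w,x,y,z=o["ee_rot"]; R=Ro.from_quat([x,y,z,w]); M=R.as_matrix()
    yaw=np.degrees(np.arctan2(M[1,0],M[0,0])); turn=-((ang-yaw+90)%180-90)
    print("t",round(o["t"],2),"tcp",(o["tcp_pos"]*1000).round(1),"yaw",yaw.round(1),"tilt",M[2].round(3),"q",o["qpos"].round(2),"w",o["grip_width"].round(4),"f",o["contact_force"].round(2))
    print("tool slide mm",(M.T@(np.array(target)-o["tcp_pos"])*1000).round(1),"dr_z",np.radians(turn).round(3))
E
python3 - <<'E'
from h import *
d=cam("top"); s=cam("side")
P=onplane(d,[(276.9,232.3),(349.6,221.2)],0.1); print("posts",P.round(3),"mid",P.mean(0).round(4),"len",np.linalg.norm(P[0]-P[1]).round(4),"ang",np.degrees(np.arctan2(*(P[0]-P[1])[[1,0]])))
print("hose",tri(d,(432,220),s,(380,155)),tri(d,(402,280),s,(416,208)))
for n,a,b in (("cyl",(522,222),(403,133)),("sheet R",(410,114),(385,72))): print(n,tri(d,a,s,b))
# project sheet corner & scene check
print(onplane(s,[(65,95)],0.3))
go((0.6375,0.2744,0.12),71.1)
E
```

```text
posts [[ 0.451  0.152  0.1  ]
 [ 0.479 -0.03   0.1  ]] mid [0.4651 0.0609 0.1   ] len 0.1849 ang 98.9131250654105
hose [ 0.48067477 -0.23686238  0.11149899] [ 0.32629284 -0.18127764 -0.0046424 ]
cyl [ 0.48252784 -0.4649065   0.10430283]
sheet R [ 0.59180206 -0.1491046   0.41249991]
[[1.28163981 0.23693846 0.3       ]]Traceback (most recent call last):
  File "<stdin>", line 8, in <module>
  File "h.py", line 23, in go
    print("t",round(o["t"],2),"tcp",(o["tcp_pos"]*1000).round(1),"yaw",yaw.round(1),"tilt",M[2].round(3),"q",o["qpos"].round(2),"w",o["grip_width"].round(4),"f",o["contact_force"].round(2))
                                                                                                                                    ^^^^^^^^^^^^^^^^^^^^^
AttributeError: 'float' object has no attribute 'round'
```

```bash
sed -i 's/o\["grip_width"\].round(4)/round(float(o["grip_width"]),4)/' h.py; python3 -c "
from h import *
go((0.6375,0.2744,0.12),71.1)"
```

```text
t 0.3 tcp [ 175.5 -599.7  256. ] yaw 16.3 tilt [-0.    -0.001 -1.   ] q [ 1.22  0.41 -0.01  1.6   0.01  1.13 -0.08] w 0.0851 f [-0.3   0.39 -0.55]
tool slide mm [ 688.9 -709.   136.4] dr_z -0.956
```

Call:
send_rows([
  {"slide": [0.0345, -0.0355, 0], "dr": [0, 0, 0], "fingers": 0},
  {"slide": [0.0345, -0.0355, 0], "dr": [0, 0, 0], "fingers": 0},
  {"slide": [0.0345, -0.0355, 0], "dr": [0, 0, 0], "fingers": 0},
  {"slide": [0.0345, -0.0355, 0], "dr": [0, 0, 0], "fingers": 0},
  {"slide": [0.0345, -0.0355, 0], "dr": [0, 0, 0], "fingers": 0},
  {"slide": [0.0345, -0.0355, 0], "dr": [0, 0, 0], "fingers": 0},
  {"slide": [0.0345, -0.0355, 0], "dr": [0, 0, 0], "fingers": 0},
  {"slide": [0.0345, -0.0355, 0], "dr": [0, 0, 0], "fingers": 0},
  {"slide": [0.0345, -0.0355, 0], "dr": [0, 0, 0], "fingers": 0},
  {"slide": [0.0345, -0.0355, 0], "dr": [0, 0, 0], "fingers": 0},
], newtons=40)

```text
t: 1.55
tcp_pos: [0.4075, -0.1608, 0.2566]
ee_rot: [0.0, 0.99, 0.142, 0.0]
contact_force: [1.5, -0.8, -0.1]
grip_width: 0.0853
gripper_force: 0.0
```

Call:
send_rows([
  {"slide": [0.0345, -0.0355, 0], "dr": [0, 0, 0], "fingers": 0},
  {"slide": [0.0345, -0.0355, 0], "dr": [0, 0, 0], "fingers": 0},
  {"slide": [0.0345, -0.0355, 0], "dr": [0, 0, 0], "fingers": 0},
  {"slide": [0.0345, -0.0355, 0], "dr": [0, 0, 0], "fingers": 0},
  {"slide": [0.0345, -0.0355, 0], "dr": [0, 0, 0], "fingers": 0},
  {"slide": [0.0345, -0.0355, 0], "dr": [0, 0, 0], "fingers": 0},
  {"slide": [0.0345, -0.0355, 0], "dr": [0, 0, 0], "fingers": 0},
  {"slide": [0.0345, -0.0355, 0], "dr": [0, 0, 0], "fingers": 0},
  {"slide": [0.0345, -0.0355, 0], "dr": [0, 0, 0], "fingers": 0},
  {"slide": [0.0345, -0.0355, 0], "dr": [0, 0, 0], "fingers": 0},
])

```text
t: 2.8
tcp_pos: [0.6391, 0.2766, 0.2561]
ee_rot: [0.0, 0.99, 0.142, -0.0]
contact_force: [-0.2, 0.2, -0.4]
grip_width: 0.0853
gripper_force: 0.0
```

Call:
send_rows([
  {"slide": [0, 0, 0.016], "dr": [0, 0, -0.16], "fingers": 0.2},
  {"slide": [0, 0, 0.02], "dr": [0, 0, -0.16], "fingers": 0.3},
  {"slide": [0, 0, 0.02], "dr": [0, 0, -0.16], "fingers": 0.3},
  {"slide": [0, 0, 0.02], "dr": [0, 0, -0.16], "fingers": 0.3},
  {"slide": [0, 0, 0.02], "dr": [0, 0, -0.16], "fingers": 0.3},
  {"slide": [0, 0, 0.02], "dr": [0, 0, -0.156], "fingers": 0.3},
  {"slide": [0, 0, 0.02], "dr": [0, 0, 0], "fingers": 0.3},
  {"slide": [0, 0, 0], "dr": [0, 0, 0], "fingers": 0.3},
  {"slide": [0, 0, 0], "dr": [0, 0, 0], "fingers": 0.3},
  {"slide": [0, 0, 0], "dr": [0, 0, 0], "fingers": 0.3},
])

```text
t: 4.05
tcp_pos: [0.6388, 0.2759, 0.1214]
ee_rot: [0.0, 0.814, 0.581, 0.001]
contact_force: [0.1, 0.4, 0.5]
grip_width: 0.06
gripper_force: 0.0
```

```bash
python3 -c "
from h import *
go((0.6375,0.2744,0.026),71.1)
d=cam('side'); cv2.imwrite('pics/s1.png',d['color'])"
```

```text
t 4.05 tcp [638.8 275.9 121.4] yaw 71.0 tilt [ 0.001  0.001 -1.   ] q [-0.06  0.75 -0.67  1.5   0.51  1.07 -1.18] w 0.06 f [0.1  0.41 0.54]
tool slide mm [-1.9 -0.8 95.4] dr_z -0.001
```

View pics/s1.png

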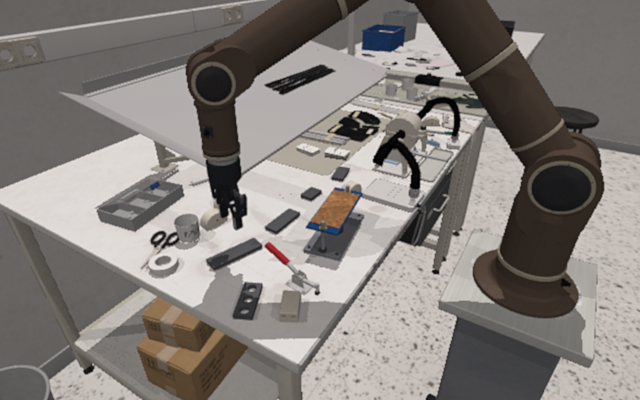

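The gripper, at about (232,205), is hanging just above plate 1 at (235,253) and is clear of the sheet. Descending now.

Call:
send_rows([
  {"slide": [-0.002, -0.001, 0.015], "dr": [0, 0, 0], "fingers": 0.3},
  {"slide": [0, 0, 0.02], "dr": [0, 0, 0], "fingers": 0.3},
  {"slide": [0, 0, 0.02], "dr": [0, 0, 0], "fingers": 0.3},
  {"slide": [0, 0, 0.02], "dr": [0, 0, 0], "fingers": 0.3},
  {"slide": [0, 0, 0.012], "dr": [0, 0, 0], "fingers": 0.3},
  {"slide": [0, 0, 0.008], "dr": [0, 0, 0], "fingers": 0.3},
  {"slide": [0, 0, 0], "dr": [0, 0, 0], "fingers": 0.6},
  {"slide": [0, 0, 0], "dr": [0, 0, 0], "fingers": 0.7},
  {"slide": [0, 0, 0], "dr": [0, 0, 0], "fingers": 0.7},
  {"slide": [0, 0, 0], "dr": [0, 0, 0], "fingers": 0.7},
])

```text
t: 5.35
tcp_pos: [0.6367, 0.2738, 0.0255]
ee_rot: [0.0, 0.814, 0.581, 0.0]
contact_force: [0.0, -0.1, -2.3]
grip_width: 0.0409
gripper_force: 41.4
```

```bash
python3 -c "
from h import *
go((0.4655,0.0615,0.15),99)
d=cam('side'); cv2.imwrite('pics/s2.png',cv2.resize(d['color'][170:290,170:350],None,fx=4,fy=4,interpolation=2))"
```

```text
t 5.35 tcp [636.7 273.8  25.5] yaw 71.1 tilt [ 0.  0. -1.] q [-0.09  0.86 -0.62  1.55  0.58  0.92 -1.23] w 0.0409 f [ 0.   -0.13 -2.33]
tool slide mm [-256.3  -93.2 -124.5] dr_z -0.487
```

View pics/s2.png

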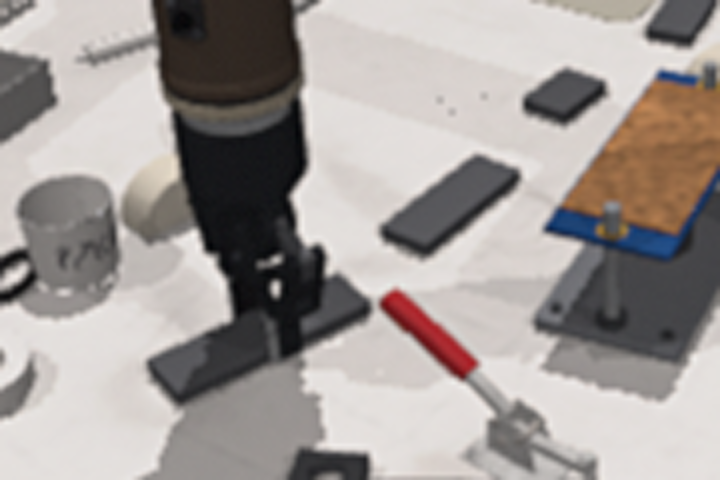

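The jaws hold the plate near its middle, with the fingertips close to the bench. Lifting, turning and carrying it to above the bed.

Call:
send_rows([
  {"slide": [0, 0, -0.025], "dr": [0, 0, 0], "fingers": 0.7},
  {"slide": [0, 0, -0.035], "dr": [0, 0, -0.162], "fingers": 0.7},
  {"slide": [0, 0, -0.035], "dr": [0, 0, -0.162], "fingers": 0.7},
  {"slide": [0, 0, -0.03], "dr": [0, 0, -0.162], "fingers": 0.7},
  {"slide": [-0.0305, -0.0337, 0], "dr": [0, 0, 0], "fingers": 0.7},
  {"slide": [-0.0305, -0.0337, 0], "dr": [0, 0, 0], "fingers": 0.7},
  {"slide": [-0.0305, -0.0337, 0], "dr": [0, 0, 0], "fingers": 0.7},
  {"slide": [-0.0305, -0.0337, 0], "dr": [0, 0, 0], "fingers": 0.7},
  {"slide": [-0.0305, -0.0337, 0], "dr": [0, 0, 0], "fingers": 0.7},
  {"slide": [-0.0305, -0.0337, 0], "dr": [0, 0, 0], "fingers": 0.7},
], newtons=60)

```text
t: 6.65
tcp_pos: [0.4648, 0.0607, 0.1518]
ee_rot: [0.001, 0.65, 0.76, 0.0]
contact_force: [1.3, -0.2, -1.6]
grip_width: 0.0402
gripper_force: 61.2
```

Call:
send_rows([
  {"slide": [0, 0, 0], "dr": [0, 0, 0], "fingers": 0.7},
  {"slide": [0, 0, 0], "dr": [0, 0, 0], "fingers": 0.7},
  {"slide": [0, 0, 0], "dr": [0, 0, 0], "fingers": 0.7},
  {"slide": [0, 0, 0], "dr": [0, 0, 0], "fingers": 0.7},
  {"slide": [0, 0, 0], "dr": [0, 0, 0], "fingers": 0.7},
  {"slide": [0, 0, 0], "dr": [0, 0, 0], "fingers": 0.7},
  {"slide": [0, 0, 0], "dr": [0, 0, 0], "fingers": 0.7},
  {"slide": [0, 0, 0], "dr": [0, 0, 0], "fingers": 0.7},
  {"slide": [0, 0, 0], "dr": [0, 0, 0], "fingers": 0.7},
  {"slide": [0, 0, 0], "dr": [0, 0, 0], "fingers": 0.7},
])

```text
t: 7.9
tcp_pos: [0.4654, 0.0617, 0.1503]
ee_rot: [0.0, 0.65, 0.76, -0.0]
contact_force: [-0.6, -0.5, -2.4]
grip_width: 0.0403
gripper_force: 61.2
```

```bash
python3 -c "
from h import *
go((0.4655,0.0615,0.103),99)
d=cam('side'); cv2.imwrite('pics/s3.png',cv2.resize(d['color'][130:280,230:430],None,fx=4,fy=4,interpolation=2))"
```

```text
t 7.9 tcp [465.4  61.7 150.3] yaw 98.9 tilt [-0.  0. -1.] q [ 0.52  0.44 -0.93  2.03  0.46  0.89 -0.51] w 0.0403 f [-0.62 -0.47 -2.43]
tool slide mm [-0.2  0.1 47.3] dr_z -0.001
```

View pics/s3.png

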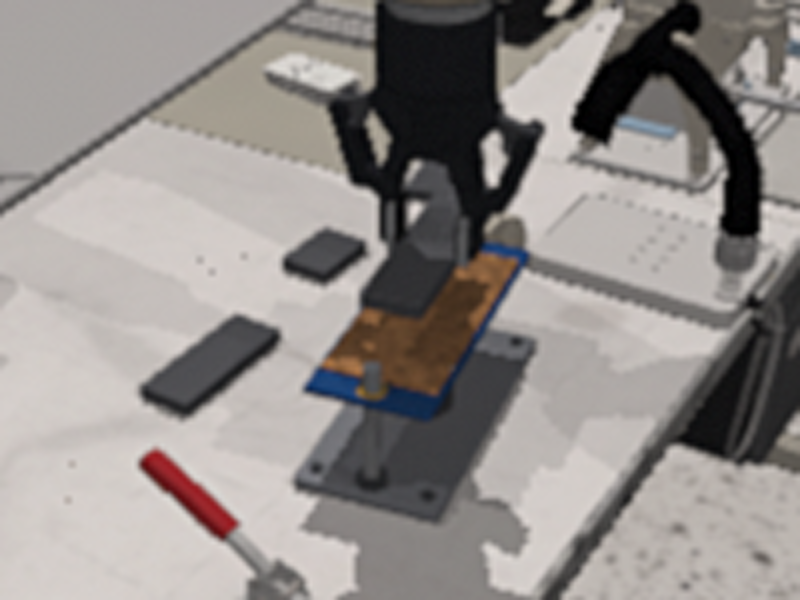

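Plate 1 is held level over the bed. Lowering it until the bed takes its weight.

Call:
send_rows([
  {"slide": [0, 0, 0.012], "dr": [0, 0, 0], "fingers": 0.7},
  {"slide": [0, 0, 0.012], "dr": [0, 0, 0], "fingers": 0.7},
  {"slide": [0, 0, 0.01], "dr": [0, 0, 0], "fingers": 0.7},
  {"slide": [0, 0, 0.004], "dr": [0, 0, 0], "fingers": 0.7},
  {"slide": [0, 0, 0.003], "dr": [0, 0, 0], "fingers": 0.7},
  {"slide": [0, 0, 0.003], "dr": [0, 0, 0], "fingers": 0.7},
  {"slide": [0, 0, 0.003], "dr": [0, 0, 0], "fingers": 0.7},
  {"slide": [0, 0, 0], "dr": [0, 0, 0], "fingers": 0.7},
  {"slide": [0, 0, 0], "dr": [0, 0, 0], "fingers": 0.7},
  {"slide": [0, 0, 0], "dr": [0, 0, 0], "fingers": 0.7},
])

```text
t: 9.2
tcp_pos: [0.4655, 0.0618, 0.1034]
ee_rot: [0.0, 0.65, 0.76, 0.0]
contact_force: [-0.8, 1.3, -0.4]
grip_width: 0.0399
gripper_force: 61.5
```

Call:
send_rows([
  {"slide": [0, 0, 0], "dr": [0, 0, 0], "fingers": 0.45},
  {"slide": [0, 0, 0], "dr": [0, 0, 0], "fingers": 0.4},
  {"slide": [0, 0, 0], "dr": [0, 0, 0], "fingers": 0.3},
  {"slide": [0, 0, 0], "dr": [0, 0, 0], "fingers": 0.2},
  {"slide": [0, 0, -0.01], "dr": [0, 0, 0], "fingers": 0.2},
  {"slide": [0, 0, -0.02], "dr": [0, 0, 0], "fingers": 0.2},
  {"slide": [0, 0, -0.03], "dr": [0, 0, 0], "fingers": 0.2},
  {"slide": [0, 0, -0.03], "dr": [0, 0, 0], "fingers": 0.2},
  {"slide": [0, 0, 0], "dr": [0, 0, 0], "fingers": 0.3},
  {"slide": [0, 0, 0], "dr": [0, 0, 0], "fingers": 0.3},
], newtons=40)

```text
t: 10.45
tcp_pos: [0.4652, 0.0614, 0.1932]
ee_rot: [0.0, 0.65, 0.76, -0.0]
contact_force: [-1.0, -0.2, -0.5]
grip_width: 0.0598
gripper_force: 0.0
```

```bash
python3 -c "
from h import *
go((0.619,0.095,0.14),88.3)
d=cam('side'); cv2.imwrite('pics/s4.png',cv2.resize(d['color'][130:280,230:430],None,fx=4,fy=4,interpolation=2))"
```

```text
t 10.45 tcp [465.2  61.4 193.2] yaw 98.9 tilt [-0.001 -0.    -1.   ] q [ 0.58  0.38 -0.98  1.99  0.38  0.97 -0.44] w 0.0598 f [-0.96 -0.17 -0.48]
tool slide mm [  9.4 157.2  53.2] dr_z 0.185
```

View pics/s4.png

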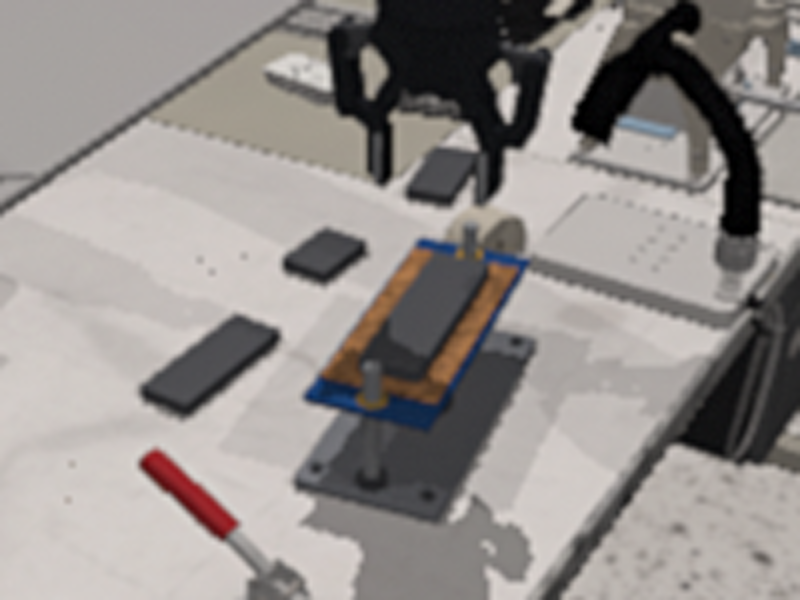

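Plate 1 lies flat and centred between the posts. Before reaching for plate 2 I'll check the near edge of the sheet, by intersecting side-view rays with the plane through the edge as the top view sees it.

```bash
python3 -c "
from h import *
d=cam('top'); s=cam('side')
r=rays(d,[(252,122),(630,107)]); n=np.cross(r[0],r[1])
for p in ((236,178),(270,154),(310,125),(350,97)):
    q=rays(s,p)[0]; print(p,(s['C']+q*(n@(d['C']-s['C']))/(n@q)).round(3))
go((0.6195,0.0945,0.026),88.3)"
```

```text
(236, 178) [0.725 0.153 0.142]
(270, 154) [ 0.731 -0.007  0.146]
(310, 125) [ 0.74  -0.243  0.156]
(350, 97) [ 0.754 -0.561  0.164]
t 10.6 tcp [464.9  61.5 192.6] yaw 98.9 tilt [ 0.    -0.001 -1.   ] q [ 0.57  0.38 -0.98  1.99  0.38  0.97 -0.44] w 0.06 f [-0.49 -0.33 -0.8 ]
tool slide mm [  8.5 158.1 166.4] dr_z 0.186
```

Call:
send_rows([
  {"slide": [0.0015, 0.03, 0], "dr": [0, 0, 0], "fingers": 0.3},
  {"slide": [0.002, 0.032, 0], "dr": [0, 0, 0], "fingers": 0.3},
  {"slide": [0.002, 0.032, 0], "dr": [0, 0, 0], "fingers": 0.3},
  {"slide": [0.002, 0.032, 0], "dr": [0, 0, 0], "fingers": 0.3},
  {"slide": [0.001, 0.032, 0], "dr": [0, 0, 0], "fingers": 0.3},
  {"slide": [0, 0, 0.015], "dr": [0, 0, 0.093], "fingers": 0.3},
  {"slide": [0, 0, 0.02], "dr": [0, 0, 0.093], "fingers": 0.3},
  {"slide": [0, 0, 0.02], "dr": [0, 0, 0], "fingers": 0.3},
  {"slide": [0, 0, 0.025], "dr": [0, 0, 0], "fingers": 0.3},
  {"slide": [0, 0, 0.025], "dr": [0, 0, 0], "fingers": 0.3},
])

```text
t: 11.85
tcp_pos: [0.6198, 0.0946, 0.0866]
ee_rot: [-0.0, 0.717, 0.697, -0.0]
contact_force: [-0.4, -0.0, 0.1]
grip_width: 0.0598
gripper_force: 0.0
```

Call:
send_rows([
  {"slide": [0, 0, 0.02], "dr": [0, 0, 0], "fingers": 0.3},
  {"slide": [0, 0, 0.02], "dr": [0, 0, 0], "fingers": 0.3},
  {"slide": [0, 0, 0.013], "dr": [0, 0, 0], "fingers": 0.3},
  {"slide": [0, 0, 0.009], "dr": [0, 0, 0], "fingers": 0.3},
  {"slide": [0, 0, 0], "dr": [0, 0, 0], "fingers": 0.3},
  {"slide": [0, 0, 0], "dr": [0, 0, 0], "fingers": 0.6},
  {"slide": [0, 0, 0], "dr": [0, 0, 0], "fingers": 0.7},
  {"slide": [0, 0, 0], "dr": [0, 0, 0], "fingers": 0.7},
  {"slide": [0, 0, 0], "dr": [0, 0, 0], "fingers": 0.7},
  {"slide": [0, 0, 0], "dr": [0, 0, 0], "fingers": 0.7},
])

```text
t: 13.1
tcp_pos: [0.6208, 0.0949, 0.0273]
ee_rot: [0.001, 0.718, 0.696, 0.001]
contact_force: [-1.1, -0.4, 5.5]
grip_width: 0.0409
gripper_force: 41.4
```

```bash
python3 -c "
from h import *
go((0.4655,0.0615,0.15),99)
M=Ro.from_euler('z',99,degrees=True).as_matrix(); e=np.array([.4655,.0615])-readout.observe()['tcp_pos'][:2]
print('after turn', e@M[:2,0], -(e@M[:2,1]))"
```

```text
t 13.1 tcp [620.8  94.9  27.3] yaw 88.3 tilt [ 0.     0.002 -1.   ] q [ 0.25  0.8  -0.7   1.73  0.66  0.86 -0.78] w 0.0409 f [-1.09 -0.43  5.55]
tool slide mm [ -38. -154. -123.] dr_z -0.187
after turn -0.008662077440168933 -0.15862099591786818
```

Call:
send_rows([
  {"slide": [0, 0, -0.025], "dr": [0, 0, 0], "fingers": 0.7},
  {"slide": [0, 0, -0.035], "dr": [0, 0, -0.093], "fingers": 0.7},
  {"slide": [0, 0, -0.035], "dr": [0, 0, -0.094], "fingers": 0.7},
  {"slide": [0, 0, -0.03], "dr": [0, 0, 0], "fingers": 0.7},
  {"slide": [-0.0022, -0.04, 0], "dr": [0, 0, 0], "fingers": 0.7},
  {"slide": [-0.0022, -0.04, 0], "dr": [0, 0, 0], "fingers": 0.7},
  {"slide": [-0.0022, -0.04, 0], "dr": [0, 0, 0], "fingers": 0.7},
  {"slide": [-0.002, -0.038, 0], "dr": [0, 0, 0], "fingers": 0.7},
  {"slide": [0, 0, 0], "dr": [0, 0, 0], "fingers": 0.7},
  {"slide": [0, 0, 0], "dr": [0, 0, 0], "fingers": 0.7},
], newtons=60)

```text
t: 14.35
tcp_pos: [0.4662, 0.0612, 0.1516]
ee_rot: [0.0, 0.65, 0.76, 0.0]
contact_force: [-0.0, -0.9, -1.1]
grip_width: 0.0402
gripper_force: 62.4
```

```bash
python3 -c "
from h import *
go((0.4655,0.0615,0.109),99)
d=cam('side'); im=d['color']; cv2.imwrite('pics/s5.png',cv2.resize(im[130:280,230:430],None,fx=4,fy=4,interpolation=2))"
```

```text
t 14.35 tcp [466.2  61.2 151.6] yaw 99.0 tilt [-0.     0.001 -1.   ] q [ 0.53  0.44 -0.95  2.03  0.46  0.9  -0.51] w 0.0402 f [-0.04 -0.85 -1.11]
tool slide mm [ 0.4 -0.6 42.6] dr_z -0.001
```

View pics/s5.png

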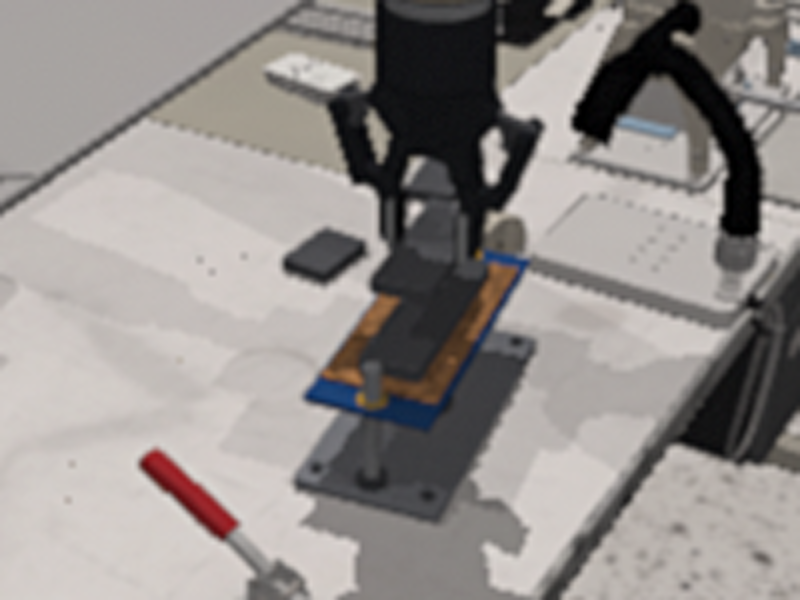

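Plate 2 is held level above plate 1. Lowering it the same way.

Call:
send_rows([
  {"slide": [0, 0, 0.01], "dr": [0, 0, 0], "fingers": 0.7},
  {"slide": [0, 0, 0.01], "dr": [0, 0, 0], "fingers": 0.7},
  {"slide": [0, 0, 0.007], "dr": [0, 0, 0], "fingers": 0.7},
  {"slide": [0, 0, 0.004], "dr": [0, 0, 0], "fingers": 0.7},
  {"slide": [0, 0, 0.003], "dr": [0, 0, 0], "fingers": 0.7},
  {"slide": [0, 0, 0.003], "dr": [0, 0, 0], "fingers": 0.7},
  {"slide": [0, 0, 0.003], "dr": [0, 0, 0], "fingers": 0.7},
  {"slide": [0, 0, 0.001], "dr": [0, 0, 0], "fingers": 0.7},
  {"slide": [0, 0, 0], "dr": [0, 0, 0], "fingers": 0.7},
  {"slide": [0, 0, 0], "dr": [0, 0, 0], "fingers": 0.7},
])

```text
t: 15.65
tcp_pos: [0.4656, 0.0615, 0.1104]
ee_rot: [0.0, 0.649, 0.76, 0.0]
contact_force: [-0.4, 0.2, 0.2]
grip_width: 0.04
gripper_force: 62.6
```

Call:
send_rows([
  {"slide": [0, 0, 0], "dr": [0, 0, 0], "fingers": 0.45},
  {"slide": [0, 0, 0], "dr": [0, 0, 0], "fingers": 0.4},
  {"slide": [0, 0, 0], "dr": [0, 0, 0], "fingers": 0.3},
  {"slide": [0, 0, 0], "dr": [0, 0, 0], "fingers": 0.2},
  {"slide": [0, 0, -0.01], "dr": [0, 0, 0], "fingers": 0.2},
  {"slide": [0, 0, -0.02], "dr": [0, 0, 0], "fingers": 0.2},
  {"slide": [0, 0, -0.03], "dr": [0, 0, 0], "fingers": 0.2},
  {"slide": [0, 0, -0.03], "dr": [0, 0, 0], "fingers": 0.2},
  {"slide": [0, 0, 0], "dr": [0, 0, 0], "fingers": 0.3},
  {"slide": [0, 0, 0], "dr": [0, 0, 0], "fingers": 0.3},
], newtons=40)

```text
t: 16.9
tcp_pos: [0.4654, 0.0611, 0.2006]
ee_rot: [0.0, 0.65, 0.76, -0.0]
contact_force: [1.3, -0.6, 0.8]
grip_width: 0.06
gripper_force: 0.0
```

```bash
python3 -c "
from h import *
go((0.6145,-0.2390,0.027),101.5)
d=cam('side'); im=d['color']; cv2.imwrite('pics/s6.png',cv2.resize(im[130:280,230:430],None,fx=4,fy=4,interpolation=2))"
```

```text
t 16.9 tcp [465.4  61.1 200.6] yaw 99.0 tilt [-0.001  0.    -1.   ] q [ 0.6   0.38 -1.01  1.98  0.38  0.99 -0.44] w 0.06 f [ 1.35 -0.57  0.79]
tool slide mm [-319.6  100.4  173.9] dr_z -0.044
```

View pics/s6.png

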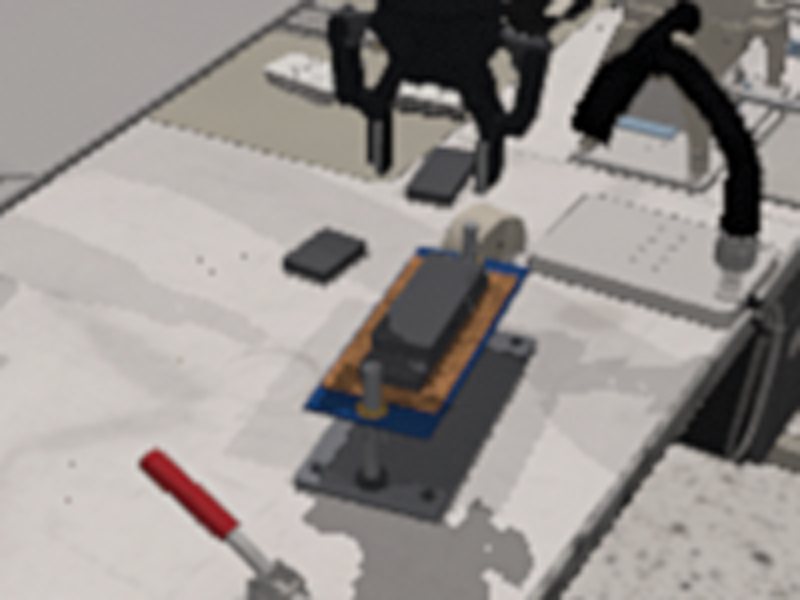

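Plates 1 and 2 are stacked flat and centred. Now plate 3, at top-view (423,174).

Call:
send_rows([
  {"slide": [-0.04, 0.0125, 0], "dr": [0, 0, 0], "fingers": 0.3},
  {"slide": [-0.046, 0.0145, 0], "dr": [0, 0, 0], "fingers": 0.3},
  {"slide": [-0.046, 0.0145, 0], "dr": [0, 0, 0], "fingers": 0.3},
  {"slide": [-0.046, 0.0145, 0], "dr": [0, 0, 0], "fingers": 0.3},
  {"slide": [-0.046, 0.0145, 0], "dr": [0, 0, 0], "fingers": 0.3},
  {"slide": [-0.046, 0.0145, 0], "dr": [0, 0, 0], "fingers": 0.3},
  {"slide": [-0.05, 0.0155, 0], "dr": [0, 0, 0], "fingers": 0.3},
  {"slide": [0, 0, 0.02], "dr": [0, 0, -0.044], "fingers": 0.3},
  {"slide": [0, 0, 0.03], "dr": [0, 0, 0], "fingers": 0.3},
  {"slide": [0, 0, 0.03], "dr": [0, 0, 0], "fingers": 0.3},
])

```text
t: 18.2
tcp_pos: [0.6139, -0.2377, 0.1181]
ee_rot: [-0.001, 0.632, 0.775, -0.0]
contact_force: [-1.0, -0.6, 0.1]
grip_width: 0.0596
gripper_force: 0.0
```

```bash
python3 -c "
from h import *
go((0.6145,-0.2390,0.027),101.5)"
```

```text
t 18.2 tcp [ 613.9 -237.7  118.1] yaw 101.6 tilt [ 0.002 -0.001 -1.   ] q [ 0.82  0.75 -0.81  1.6   0.6   1.06  0.04] w 0.0596 f [-1.02 -0.63  0.06]
tool slide mm [-1.6  0.4 91.1] dr_z 0.002
```

Call:
send_rows([
  {"slide": [-0.0015, 0.0005, 0.02], "dr": [0, 0, 0], "fingers": 0.3},
  {"slide": [0, 0, 0.025], "dr": [0, 0, 0], "fingers": 0.3},
  {"slide": [0, 0, 0.025], "dr": [0, 0, 0], "fingers": 0.3},
  {"slide": [0, 0, 0.012], "dr": [0, 0, 0], "fingers": 0.3},
  {"slide": [0, 0, 0.008], "dr": [0, 0, 0], "fingers": 0.3},
  {"slide": [0, 0, 0], "dr": [0, 0, 0], "fingers": 0.3},
  {"slide": [0, 0, 0], "dr": [0, 0, 0], "fingers": 0.6},
  {"slide": [0, 0, 0], "dr": [0, 0, 0], "fingers": 0.7},
  {"slide": [0, 0, 0], "dr": [0, 0, 0], "fingers": 0.7},
  {"slide": [0, 0, 0], "dr": [0, 0, 0], "fingers": 0.7},
])

```text
t: 19.45
tcp_pos: [0.6163, -0.2404, 0.0315]
ee_rot: [0.001, 0.633, 0.774, 0.0]
contact_force: [-0.5, 0.4, 6.7]
grip_width: 0.0404
gripper_force: 40.9
```

```bash
python3 -c "
from h import *
go((0.4655,0.0615,0.16),99)
M=Ro.from_euler('z',99,degrees=True).as_matrix(); e=np.array([.4655,.0615])-readout.observe()['tcp_pos'][:2]
print('after turn', e@M[:2,0], -(e@M[:2,1]))"
```

```text
t 19.45 tcp [ 616.3 -240.4   31.5] yaw 101.5 tilt [-0.001  0.002 -1.   ] q [ 0.78  0.85 -0.74  1.64  0.69  0.93 -0.02] w 0.0404 f [-0.52  0.4   6.65]
tool slide mm [ 325.8  -87.3 -129. ] dr_z 0.044
after turn 0.3217679130732614 -0.10174326286035024
```

```bash
python3 -c "
from h import *
d=cam('side'); im=d['color']; cv2.imwrite('pics/s7.png',cv2.resize(im[100:220,290:410],None,fx=5,fy=5,interpolation=2))
print(readout.observe())"
```

```text
{'t': 19.5, 'qpos': array([ 0.77956758,  0.84994927, -0.742414  ,  1.63676926,  0.68596395,
        0.93079075, -0.01756292]), 'qd': array([-0.00028379, -0.00042995,  0.0017892 ,  0.0004664 , -0.00126007,
       -0.00180176, -0.00155237]), 'effort': array([ 8.48134677e-02, -6.82760525e+01, -1.42148119e+01, -1.92413378e+01,
        1.35670337e-01, -1.60892266e-01,  1.72951808e-03]), 'tcp_pos': array([ 0.61634979, -0.24039123,  0.03154087]), 'ee_rot': array([9.23636850e-04, 6.32624215e-01, 7.74458285e-01, 3.38214958e-04]), 'contact_force': array([-0.2733689 ,  0.9512741 ,  7.10174284]), 'moment': array([ 0.02416246,  0.10588121, -0.01004122]), 'gripper_force': 40.88220834732056, 'grip_width': 0.040404131941005485}
```

View pics/s7.png

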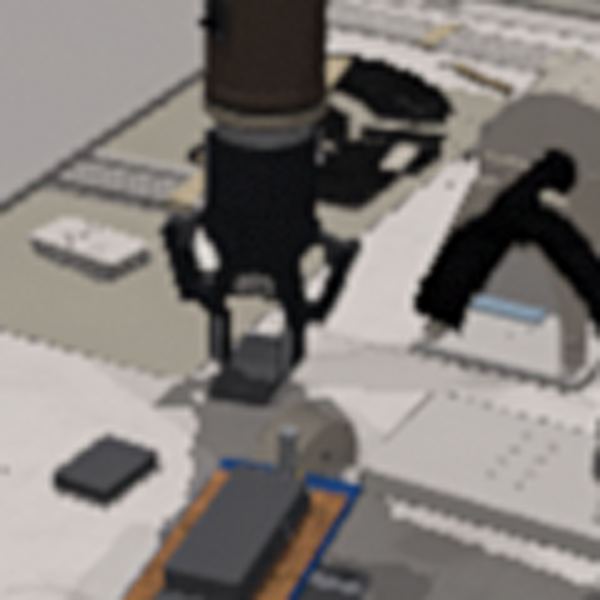

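Call:
send_rows([
  {"slide": [0, 0, -0.04], "dr": [0, 0, 0], "fingers": 0.7},
  {"slide": [0, 0, -0.05], "dr": [0, 0, 0.044], "fingers": 0.7},
  {"slide": [0, 0, -0.045], "dr": [0, 0, 0], "fingers": 0.7},
  {"slide": [0.046, -0.0145, 0], "dr": [0, 0, 0], "fingers": 0.7},
  {"slide": [0.046, -0.0145, 0], "dr": [0, 0, 0], "fingers": 0.7},
  {"slide": [0.046, -0.0145, 0], "dr": [0, 0, 0], "fingers": 0.7},
  {"slide": [0.046, -0.0145, 0], "dr": [0, 0, 0], "fingers": 0.7},
  {"slide": [0.046, -0.0145, 0], "dr": [0, 0, 0], "fingers": 0.7},
  {"slide": [0.046, -0.0145, 0], "dr": [0, 0, 0], "fingers": 0.7},
  {"slide": [0.045, -0.0145, 0], "dr": [0, 0, 0], "fingers": 0.7},
], newtons=60)

```text
t: 20.75
tcp_pos: [0.4641, 0.062, 0.1654]
ee_rot: [0.0, 0.65, 0.76, -0.0]
contact_force: [0.7, -0.3, 0.2]
grip_width: 0.0395
gripper_force: 60.6
```

Call:
send_rows([
  {"slide": [0, 0, 0], "dr": [0, 0, 0], "fingers": 0.7},
  {"slide": [0, 0, 0], "dr": [0, 0, 0], "fingers": 0.7},
  {"slide": [0, 0, 0], "dr": [0, 0, 0], "fingers": 0.7},
  {"slide": [0, 0, 0], "dr": [0, 0, 0], "fingers": 0.7},
  {"slide": [0, 0, 0], "dr": [0, 0, 0], "fingers": 0.7},
  {"slide": [0, 0, 0], "dr": [0, 0, 0], "fingers": 0.7},
  {"slide": [0, 0, 0], "dr": [0, 0, 0], "fingers": 0.7},
  {"slide": [0, 0, 0], "dr": [0, 0, 0], "fingers": 0.7},
  {"slide": [0, 0, 0], "dr": [0, 0, 0], "fingers": 0.7},
  {"slide": [0, 0, 0], "dr": [0, 0, 0], "fingers": 0.7},
])

```text
t: 22.0
tcp_pos: [0.4651, 0.0609, 0.1653]
ee_rot: [0.0, 0.649, 0.76, -0.0]
contact_force: [0.7, 0.1, -2.0]
grip_width: 0.0394
gripper_force: 60.6
```

```bash
python3 -c "
from h import *
go((0.4655,0.0615,0.12),99)
d=cam('side'); im=d['color']; cv2.imwrite('pics/s8.png',cv2.resize(im[140:250,290:410],None,fx=5,fy=5,interpolation=2))
# projected expected corners of plate 3 near end (local y=+43), for bottom offsets 25 and 31 mm
o=readout.observe()['tcp_pos']; a=np.radians(99); L=np.array([np.cos(a),np.sin(a),0]); W=np.array([np.sin(a),-np.cos(a),0])
for off in (25,31):
    P=np.array([o+L*.043+W*w-[0,0,off/1000-t] for w in (-.021,.021) for t in (0,.012)])
    p=cv2.projectPoints(P,d['rvec'],d['tvec'],d['K'],None)[0].reshape(-1,2); print(off,((p-[290,140])*5).round().tolist())"
```

```text
t 22.0 tcp [465.1  60.9 165.3] yaw 99.0 tilt [-0.  0. -1.] q [ 0.56  0.42 -0.97  2.02  0.44  0.92 -0.49] w 0.0394 f [ 0.67  0.07 -1.99]
tool slide mm [ 0.5  0.5 45.3] dr_z -0.0
25 [[249.0, 294.0], [249.0, 273.0], [169.0, 278.0], [169.0, 257.0]]
31 [[248.0, 305.0], [249.0, 284.0], [169.0, 288.0], [169.0, 267.0]]
```

View pics/s8.png

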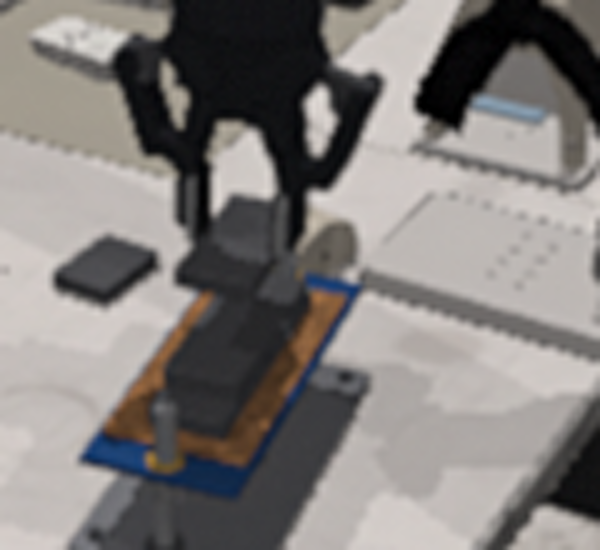

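The near end of plate 3 appears at (180,278) to (250,295), which matches a grip offset of about 25 mm. It is level and centred over the stack. Lowering.

Call:
send_rows([
  {"slide": [0.0005, 0.0005, 0.01], "dr": [0, 0, 0], "fingers": 0.7},
  {"slide": [0, 0, 0.012], "dr": [0, 0, 0], "fingers": 0.7},
  {"slide": [0, 0, 0.01], "dr": [0, 0, 0], "fingers": 0.7},
  {"slide": [0, 0, 0.004], "dr": [0, 0, 0], "fingers": 0.7},
  {"slide": [0, 0, 0.003], "dr": [0, 0, 0], "fingers": 0.7},
  {"slide": [0, 0, 0.003], "dr": [0, 0, 0], "fingers": 0.7},
  {"slide": [0, 0, 0.003], "dr": [0, 0, 0], "fingers": 0.7},
  {"slide": [0, 0, 0.003], "dr": [0, 0, 0], "fingers": 0.7},
  {"slide": [0, 0, 0], "dr": [0, 0, 0], "fingers": 0.7},
  {"slide": [0, 0, 0], "dr": [0, 0, 0], "fingers": 0.7},
])

```text
t: 23.3
tcp_pos: [0.4656, 0.0616, 0.1176]
ee_rot: [0.0, 0.649, 0.76, 0.0]
contact_force: [-1.4, -0.0, 5.5]
grip_width: 0.0396
gripper_force: 61.3
```

```bash
python3 -c "
from h import *
go((0.4655,0.0615,0.12),99)"
```

```text
t 23.3 tcp [465.6  61.6 117.6] yaw 99.0 tilt [-0.  0. -1.] q [ 0.49  0.49 -0.91  2.06  0.53  0.83 -0.57] w 0.0396 f [-1.39 -0.02  5.49]
tool slide mm [-0.  -0.2 -2.4] dr_z -0.0
```

```bash
python3 -c "
from h import *
d=cam('side'); im=d['color']; print(readout.observe()['contact_force'],readout.observe()['moment'])
cv2.imwrite('pics/s9.png',cv2.resize(im[140:250,290:410],None,fx=5,fy=5,interpolation=2))
a=np.radians(99); L=np.array([np.cos(a),np.sin(a),0]); W=np.array([np.sin(a),-np.cos(a),0])
for z in (.085,.072,.067,.060,.045,.03):
    P=np.array([[.4655,.0615,z]+L*.106+W*w for w in (-.042,.042)]); p=cv2.projectPoints(P,d['rvec'],d['tvec'],d['K'],None)[0].reshape(-1,2); print(z,((p-[290,140])*5).round().tolist())"
```

```text
[-1.15159183 -0.33280144  5.08476982] [-0.01981182  0.43859613 -0.00837796]
0.085 [[241.0, 465.0], [80.0, 427.0]]
0.072 [[240.0, 487.0], [81.0, 449.0]]
0.067 [[240.0, 496.0], [81.0, 457.0]]
0.06 [[240.0, 507.0], [81.0, 468.0]]
0.045 [[239.0, 532.0], [82.0, 492.0]]
0.03 [[238.0, 556.0], [82.0, 516.0]]
```

View pics/s9.png

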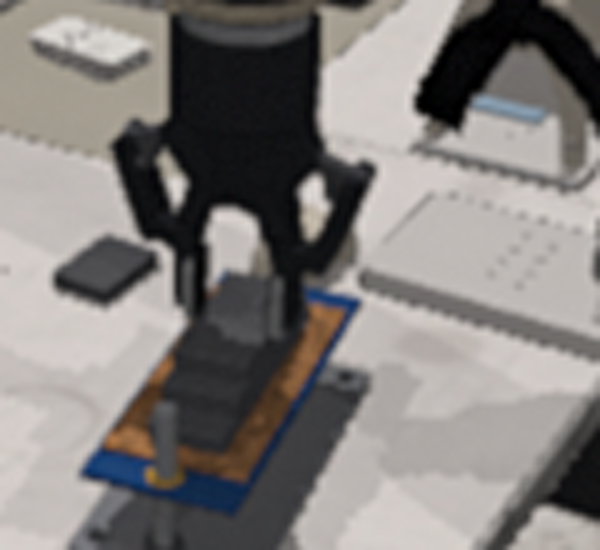

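Three plates are nested, and the bed's near corner at (237,512) shows it has sunk about 21 mm, roughly 3 mm more than it should. I'll back off 3 mm, then release.

Call:
send_rows([
  {"slide": [0, 0, -0.001], "dr": [0, 0, 0], "fingers": 0.7},
  {"slide": [0, 0, -0.001], "dr": [0, 0, 0], "fingers": 0.7},
  {"slide": [0, 0, -0.001], "dr": [0, 0, 0], "fingers": 0.7},
  {"slide": [0, 0, 0], "dr": [0, 0, 0], "fingers": 0.7},
  {"slide": [0, 0, 0], "dr": [0, 0, 0], "fingers": 0.7},
  {"slide": [0, 0, 0], "dr": [0, 0, 0], "fingers": 0.7},
  {"slide": [0, 0, 0], "dr": [0, 0, 0], "fingers": 0.7},
  {"slide": [0, 0, 0], "dr": [0, 0, 0], "fingers": 0.7},
  {"slide": [0, 0, 0], "dr": [0, 0, 0], "fingers": 0.7},
  {"slide": [0, 0, 0], "dr": [0, 0, 0], "fingers": 0.7},
])

```text
t: 24.6
tcp_pos: [0.4656, 0.0614, 0.1203]
ee_rot: [0.0, 0.649, 0.76, 0.0]
contact_force: [0.8, 0.1, 0.7]
grip_width: 0.0394
gripper_force: 60.8
```

Call:
send_rows([
  {"slide": [0, 0, 0], "dr": [0, 0, 0], "fingers": 0.45},
  {"slide": [0, 0, 0], "dr": [0, 0, 0], "fingers": 0.4},
  {"slide": [0, 0, 0], "dr": [0, 0, 0], "fingers": 0.3},
  {"slide": [0, 0, 0], "dr": [0, 0, 0], "fingers": 0.2},
  {"slide": [0, 0, -0.01], "dr": [0, 0, 0], "fingers": 0.2},
  {"slide": [0, 0, -0.02], "dr": [0, 0, 0], "fingers": 0.2},
  {"slide": [0, 0, -0.03], "dr": [0, 0, 0], "fingers": 0.2},
  {"slide": [0, 0, -0.03], "dr": [0, 0, 0], "fingers": 0.2},
  {"slide": [0, 0, 0], "dr": [0, 0, 0], "fingers": 0.3},
  {"slide": [0, 0, 0], "dr": [0, 0, 0], "fingers": 0.3},
], newtons=40)

```text
t: 25.85
tcp_pos: [0.4654, 0.0612, 0.2106]
ee_rot: [0.0, 0.65, 0.76, -0.0]
contact_force: [-0.5, 0.5, -0.5]
grip_width: 0.0599
gripper_force: 0.0
```

```bash
python3 -c "
from h import *
go((0.6310,-0.0748,0.0275),89.7)
d=cam('side'); im=d['color']; cv2.imwrite('pics/s10.png',cv2.resize(im[140:250,290:410],None,fx=5,fy=5,interpolation=2))"
```

```text
t 25.85 tcp [465.4  61.2 210.6] yaw 99.0 tilt [-0.001  0.    -1.   ] q [ 0.61  0.36 -1.02  1.97  0.37  1.01 -0.43] w 0.0599 f [-0.49  0.49 -0.46]
tool slide mm [-160.   142.3  183.3] dr_z 0.162
```

View pics/s10.png

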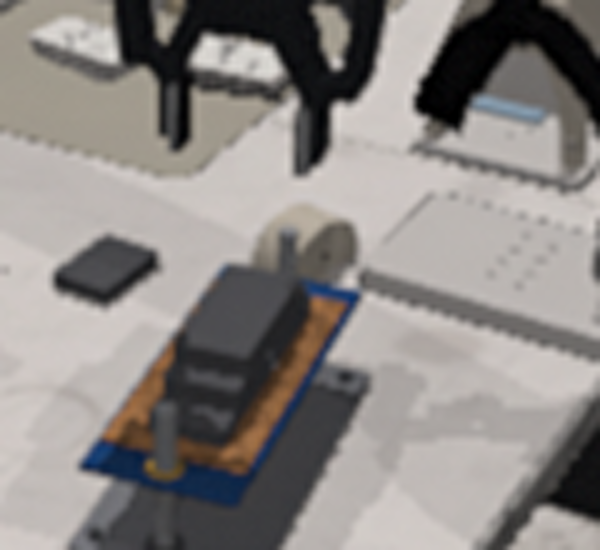

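Three plates are flat and centred. Last is plate 4, at top-view (362,168).

Call:
send_rows([
  {"slide": [-0.024, 0.0215, 0], "dr": [0, 0, 0], "fingers": 0.3},
  {"slide": [-0.034, 0.03, 0], "dr": [0, 0, 0], "fingers": 0.3},
  {"slide": [-0.034, 0.03, 0], "dr": [0, 0, 0], "fingers": 0.3},
  {"slide": [-0.034, 0.03, 0], "dr": [0, 0, 0], "fingers": 0.3},
  {"slide": [-0.034, 0.031, 0], "dr": [0, 0, 0], "fingers": 0.3},
  {"slide": [0, 0, 0.02], "dr": [0, 0, 0.081], "fingers": 0.3},
  {"slide": [0, 0, 0.025], "dr": [0, 0, 0.081], "fingers": 0.3},
  {"slide": [0, 0, 0.025], "dr": [0, 0, 0], "fingers": 0.3},
  {"slide": [0, 0, 0.02], "dr": [0, 0, 0], "fingers": 0.3},
  {"slide": [0, 0, 0], "dr": [0, 0, 0], "fingers": 0.3},
])

```text
t: 27.15
tcp_pos: [0.6301, -0.0742, 0.1182]
ee_rot: [-0.002, 0.709, 0.706, -0.001]
contact_force: [-0.0, 1.2, 0.4]
grip_width: 0.0601
gripper_force: 0.0
```

```bash
python3 -c "
from h import *
go((0.6310,-0.0748,0.027),89.7)"
```

```text
t 27.15 tcp [630.1 -74.2 118.2] yaw 89.7 tilt [ 0.001 -0.004 -1.   ] q [ 0.57  0.71 -0.79  1.66  0.57  1.02 -0.41] w 0.0601 f [-0.01  1.19  0.39]
tool slide mm [-0.6  1.3 91.2] dr_z 0.001
```

Call:
send_rows([
  {"slide": [-0.0005, 0.001, 0.02], "dr": [0, 0, 0], "fingers": 0.3},
  {"slide": [0, 0, 0.025], "dr": [0, 0, 0], "fingers": 0.3},
  {"slide": [0, 0, 0.025], "dr": [0, 0, 0], "fingers": 0.3},
  {"slide": [0, 0, 0.012], "dr": [0, 0, 0], "fingers": 0.3},
  {"slide": [0, 0, 0.009], "dr": [0, 0, 0], "fingers": 0.3},
  {"slide": [0, 0, 0], "dr": [0, 0, 0], "fingers": 0.3},
  {"slide": [0, 0, 0], "dr": [0, 0, 0], "fingers": 0.6},
  {"slide": [0, 0, 0], "dr": [0, 0, 0], "fingers": 0.7},
  {"slide": [0, 0, 0], "dr": [0, 0, 0], "fingers": 0.7},
  {"slide": [0, 0, 0], "dr": [0, 0, 0], "fingers": 0.7},
])

```text
t: 28.4
tcp_pos: [0.633, -0.0748, 0.0305]
ee_rot: [0.001, 0.709, 0.705, 0.001]
contact_force: [-0.6, -0.2, 5.3]
grip_width: 0.0408
gripper_force: 40.4
```

```bash
python3 -c "
from h import *
go((0.4655,0.0615,0.17),99)
M=Ro.from_euler('z',99,degrees=True).as_matrix(); e=np.array([.4655,.0615])-readout.observe()['tcp_pos'][:2]
print('after turn', e@M[:2,0], -(e@M[:2,1]))"
```

```text
t 28.4 tcp [633.  -74.8  30.5] yaw 89.7 tilt [-0.     0.002 -1.   ] q [ 0.52  0.81 -0.71  1.7   0.66  0.88 -0.48] w 0.0408 f [-0.55 -0.24  5.28]
tool slide mm [ 135.4 -167.9 -139.8] dr_z -0.162
after turn 0.16078633272316153 -0.14413329883202466
```

Call:
send_rows([
  {"slide": [0, 0, -0.04], "dr": [0, 0, 0], "fingers": 0.7},
  {"slide": [0, 0, -0.05], "dr": [0, 0, -0.081], "fingers": 0.7},
  {"slide": [0, 0, -0.05], "dr": [0, 0, -0.081], "fingers": 0.7},
  {"slide": [0.032, -0.0285, 0], "dr": [0, 0, 0], "fingers": 0.7},
  {"slide": [0.032, -0.0285, 0], "dr": [0, 0, 0], "fingers": 0.7},
  {"slide": [0.032, -0.0285, 0], "dr": [0, 0, 0], "fingers": 0.7},
  {"slide": [0.032, -0.0285, 0], "dr": [0, 0, 0], "fingers": 0.7},
  {"slide": [0.032, -0.0285, 0], "dr": [0, 0, 0], "fingers": 0.7},
  {"slide": [0, 0, 0], "dr": [0, 0, 0], "fingers": 0.7},
  {"slide": [0, 0, 0], "dr": [0, 0, 0], "fingers": 0.7},
], newtons=60)

```text
t: 29.65
tcp_pos: [0.467, 0.0605, 0.1696]
ee_rot: [0.001, 0.65, 0.76, 0.0]
contact_force: [0.1, -0.7, -0.6]
grip_width: 0.0393
gripper_force: 60.2
```

```bash
python3 -c "
from h import *
go((0.4655,0.0615,0.127),99)
d=cam('side'); im=d['color']; cv2.imwrite('pics/s11.png',cv2.resize(im[140:250,290:410],None,fx=5,fy=5,interpolation=2))
o=readout.observe()['tcp_pos']; a=np.radians(99); L=np.array([np.cos(a),np.sin(a),0]); W=np.array([np.sin(a),-np.cos(a),0])
for off in (22,26,30):
    P=np.array([o+L*.030+W*w-[0,0,off/1000-t] for w in (-.021,.021) for t in (0,.012)])
    p=cv2.projectPoints(P,d['rvec'],d['tvec'],d['K'],None)[0].reshape(-1,2); print(off,((p-[290,140])*5).round().tolist())"
```

```text
t 29.65 tcp [467.   60.5 169.6] yaw 99.0 tilt [-0.001  0.001 -1.   ] q [ 0.57  0.42 -0.98  2.01  0.44  0.93 -0.49] w 0.0393 f [ 0.11 -0.7  -0.6 ]
tool slide mm [ 1.3 -1.4 42.6] dr_z -0.0
22 [[255.0, 267.0], [255.0, 246.0], [176.0, 251.0], [176.0, 231.0]]
26 [[254.0, 274.0], [255.0, 253.0], [176.0, 258.0], [176.0, 237.0]]
30 [[254.0, 281.0], [255.0, 260.0], [176.0, 265.0], [176.0, 244.0]]
```

View pics/s11.png

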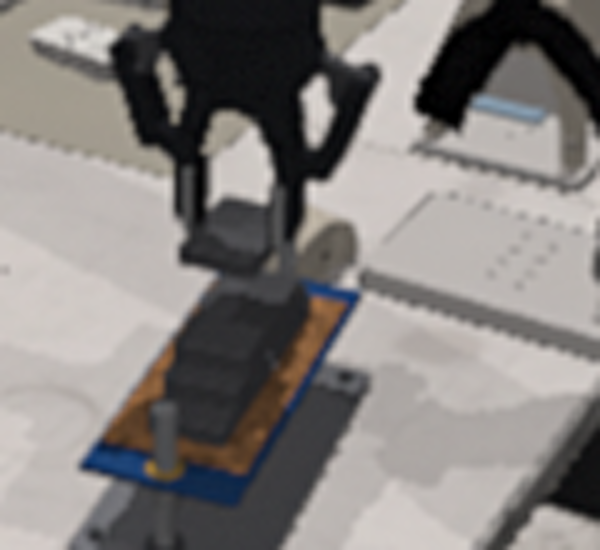

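Plate 4 is held level, with its near lower edge at (182,258) to (252,278), which gives an offset of about 27 mm. Lowering gently to TCP 0.128.

Call:
send_rows([
  {"slide": [0.001, -0.001, 0.01], "dr": [0, 0, 0], "fingers": 0.7},
  {"slide": [0, 0, 0.01], "dr": [0, 0, 0], "fingers": 0.7},
  {"slide": [0, 0, 0.008], "dr": [0, 0, 0], "fingers": 0.7},
  {"slide": [0, 0, 0.004], "dr": [0, 0, 0], "fingers": 0.7},
  {"slide": [0, 0, 0.003], "dr": [0, 0, 0], "fingers": 0.7},
  {"slide": [0, 0, 0.003], "dr": [0, 0, 0], "fingers": 0.7},
  {"slide": [0, 0, 0.003], "dr": [0, 0, 0], "fingers": 0.7},
  {"slide": [0, 0, 0], "dr": [0, 0, 0], "fingers": 0.7},
  {"slide": [0, 0, 0], "dr": [0, 0, 0], "fingers": 0.7},
  {"slide": [0, 0, 0], "dr": [0, 0, 0], "fingers": 0.7},
])

```text
t: 30.95
tcp_pos: [0.4655, 0.0619, 0.1286]
ee_rot: [0.0, 0.649, 0.76, 0.0]
contact_force: [-1.4, -1.4, 6.4]
grip_width: 0.0398
gripper_force: 60.9
```

```bash
python3 -c "
from h import *
go((0.4655,0.0615,0.127),99)"
```

```text
t 30.95 tcp [465.5  61.9 128.6] yaw 99.0 tilt [-0.     0.001 -1.   ] q [ 0.51  0.48 -0.93  2.05  0.51  0.86 -0.56] w 0.0398 f [-1.37 -1.43  6.44]
tool slide mm [-0.4 -0.1  1.6] dr_z -0.0
```

Call:
send_rows([
  {"slide": [0, 0, -0.001], "dr": [0, 0, 0], "fingers": 0.7},
  {"slide": [0, 0, -0.001], "dr": [0, 0, 0], "fingers": 0.7},
  {"slide": [0, 0, -0.001], "dr": [0, 0, 0], "fingers": 0.7},
  {"slide": [0, 0, 0], "dr": [0, 0, 0], "fingers": 0.7},
  {"slide": [0, 0, 0], "dr": [0, 0, 0], "fingers": 0.7},
  {"slide": [0, 0, 0], "dr": [0, 0, 0], "fingers": 0.7},
  {"slide": [0, 0, 0], "dr": [0, 0, 0], "fingers": 0.7},
  {"slide": [0, 0, 0], "dr": [0, 0, 0], "fingers": 0.7},
  {"slide": [0, 0, 0], "dr": [0, 0, 0], "fingers": 0.7},
  {"slide": [0, 0, 0], "dr": [0, 0, 0], "fingers": 0.7},
])

```text
t: 32.2
tcp_pos: [0.4653, 0.0617, 0.1313]
ee_rot: [0.0, 0.65, 0.76, -0.0]
contact_force: [0.3, -0.2, 0.3]
grip_width: 0.0397
gripper_force: 60.2
```

Call:
send_rows([
  {"slide": [0, 0, 0], "dr": [0, 0, 0], "fingers": 0.45},
  {"slide": [0, 0, 0], "dr": [0, 0, 0], "fingers": 0.4},
  {"slide": [0, 0, 0], "dr": [0, 0, 0], "fingers": 0.3},
  {"slide": [0, 0, 0], "dr": [0, 0, 0], "fingers": 0.2},
  {"slide": [0, 0, -0.01], "dr": [0, 0, 0], "fingers": 0.2},
  {"slide": [0, 0, -0.02], "dr": [0, 0, 0], "fingers": 0.2},
  {"slide": [0, 0, -0.03], "dr": [0, 0, 0], "fingers": 0.2},
  {"slide": [0, 0, -0.03], "dr": [0, 0, 0], "fingers": 0.2},
  {"slide": [0, 0, -0.03], "dr": [0, 0, 0], "fingers": 0.3},
  {"slide": [0, 0, 0], "dr": [0, 0, 0], "fingers": 0.3},
], newtons=40)

```text
t: 33.45
tcp_pos: [0.4666, 0.0624, 0.2544]
ee_rot: [0.002, 0.649, 0.76, 0.002]
contact_force: [-0.1, -0.4, -0.3]
grip_width: 0.0598
gripper_force: 0.0
```

```bash
python3 -c "
from h import *
d=cam('side'); im=d['color']; cv2.imwrite('pics/s12.png',cv2.resize(im[140:250,290:410],None,fx=5,fy=5,interpolation=2))
a=np.radians(99); L=np.array([np.cos(a),np.sin(a),0]); W=np.array([np.sin(a),-np.cos(a),0])
# expected top corners of plate 4
P=np.array([[.4655,.0615,.112]+L*l+W*w for l in (.03,-.03) for w in (-.021,.021)]); p=cv2.projectPoints(P,d['rvec'],d['tvec'],d['K'],None)[0].reshape(-1,2); print(((p-[290,140])*5).round().tolist())"
```

```text
[[254.0, 330.0], [177.0, 313.0], [293.0, 273.0], [218.0, 258.0]]
```

View pics/s12.png

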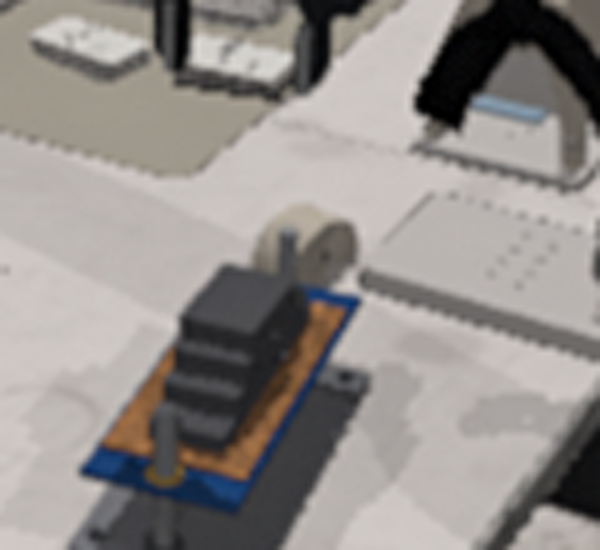

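The stack is complete: four stepped plates, flat and aligned. The corners of the top plate are at about (182,318), (257,335), (225,267) and (300,285), within 2 camera pixels of where they should be. The gripper is well clear.

```bash
python3 -c "
from bench import hand_in
print(hand_in())"
```

```text
the job is handed in; nothing more can be done
None
```

I stacked the four plates on the bed, longest to shortest, and handed the job in at about 33.5 s. The last side view showed them flat and centred, but no verdict came back and I viewed 15 pictures, one over the limit of 14.

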